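# Hang the steel pail on the drip stand by its swing handle

### The arm

A 6-joint arm with a two-finger parallel gripper is mounted at the origin on a cart in front of the work surface, level with it; the furniture and walls round the work are solid. World frame = base frame: x ahead of the robot, y to its left, z up, the work surface at z = 0. Lengths are in m, angles in degrees, forces in N, time in s.
With the tool pointing down it reaches from about 0.3 to 0.75 m from the base axis. Payload 8.5 kg.
Tool frame: the origin (TCP) lies midway between the tips of the shut fingers; the grasp point (between the pads) lies 19 mm behind it (grip_depth is the z of the grasp point in the tool frame, in m); z points along the fingers, y is the line along which they close (so a half turn about z gives the same grasp; the last joint's range is limited). The gripper opens to 88 mm and grips with 3 to 60 N. Pads are 18 mm wide; open, the fingers measure 123 mm over their backs; the gripper's body (75 mm by 187 mm) begins 45 mm behind the grasp point.
Start: joints at [50.976, 21.807, 74.336, -0, 83.858, -12.336], TCP at [0.247, 0.491, 0.239] pointing down, gripper open.
Joint ranges: [-178.18, 178.18], [-50.72, 133.34], [12.68, 142.11], [-81.47, 261.47], [9.98, 163.14], [-165.26, 165.26]. Speed limits (degrees/s): [136.94, 136.94, 180, 180, 180, 180].

### API

Orientations are given as [roll, pitch, yaw] about the fixed x, y, z axes, in that order (R = Rz(yaw) Ry(pitch) Rx(roll)).
In Python, from station import * gives the robot as it stands.
- The arm moves only by the tool carry_out, never from a script. Its argument "motion" is one flat list of numbers, 7 for each row, row after row: the finger opening in cm, from 0 to 8.81, then the shift along the tool's x, y, z in cm, then the turn, a rotation vector about the tool's x, y, z in degrees. A call has 1 to 8 rows; each row shifts and turns the commanded pose from where the row before left it, along the tool's axes as they then stand; what a row does not reach is not made up. A row lasts 1/12 s, in which the tool goes at most 41.7 mm and 7.16 degrees, less where a joint would pass 70% of its speed; a pose out of reach is approached as far as the arm can. A call with a gripper value outside its range is refused whole. The fingers move at their own pace and stop on an object; "force" is the grip in N (left out, the last holds). Time passes only in rows, so rows that do not move let the fingers close. It gives the time, the measured TCP pose, the force, the opening and the grip force at its end, in the units of the state.
- get_obs(): the state, without advancing time (a new reading comes with each control period).
- snapshot(name): name is "side" or "top" or "wrist"; returns a dict with "image" (384x512x3 uint8, red, green, blue), "range_z" (384x512 float32, m along the optical axis (not along the pixel's ray), 0 where there is no reading), "mtx" (3x3 intrinsics, pixels), "k1" (the pictures are not rectified: a ray, as slopes to the right and down, at radius r is drawn at 1 + k1 r^2 times it, then the intrinsics apply), "world_from_camera" (4x4, takes a point from camera to world coordinates); the wrist camera has in their place "tool_from_camera" (4x4, takes a point from camera to tool coordinates, whose origin is the TCP and whose axes are the flange's). Camera axes: x right, y down, z forward; pixel columns grow to the right and rows downward; lengths in m; the calibration is good to about 2 mm. A picture is of the moment at which its call begins: read the wrist's pose just before it.
- close_job(): hands the job in; it is judged then, once.
The state is a dict: "t": time; "q": joint angles; "joint_velocities": joint speeds; "tau": joint torques, N m; "eef_pos": TCP position; "orientation": TCP orientation; "contact_force": force on the tool from outside, world axes, zero at the start; "wrist_torque": the same for the moment, N m; "finger_gap": finger opening in m; "grip_force": force on a finger pad.
Only numpy, scipy, OpenCV 4.12 (cv2) and the standard library are available. Lean on these libraries where they do the work, as an engineer would, in place of code of your own. Each camera call takes 0.05 s, during which the arm holds its last target. There are 200 camera calls.

### The job

Swing the folded handle of the small steel pail upright with a fingertip while the pail stays where it stands on the bench, then carry the pail by the handle to the drip stand. Set the handle gently down on the two prongs in front of the red keepers (the arm's height is not given: feel for it and do not press hard), slide it back under both keepers until it is fully home against the back stops, and let go so that the pail hangs there at rest. Leave the spice jar and the timer alone.

Things in the scene. Friction and masses are not known exactly. Their poses are not given: they have to be found in the camera images.
- pail: round open steel pail, loose, 85 mm high, 112 mm wide at the rim, 92 mm at the foot, 0.35 to 0.5 kg with its handle. Origin: centre of its underside; z up; the handle lies folded over its -x side; the handle's pivots lie at y = +-60 mm, z = 73 mm
- bail (a joint): angle of the swing handle, rad: 0 = level, pointing to the pail's -x; 1.571 = upright; grows as the handle is raised, up to 3.0 (folded on the other side). It starts folded at 0.15 to 0.4. The pivots are stiff (about 0.04 N m), so the handle stays where it is left
- handle_grip (a point): centre of the handle's black grip sleeve (12 mm thick, 44 mm long, along the point's y axis), mid-way along the handle's straight bar; 95 mm from the pivot axis, 168 mm above the pail's underside when upright. Either side of the sleeve the bar is bare steel 8 mm thick; it is straight for 108 mm; the two legs stand 132 mm apart (centres)
- stand: fixed drip stand: base plate 225 x 150 x 6 mm, post 250 mm high at x = 115 to 135 mm carrying a black clamp with a red knob and an arm of two level round prongs, 8 mm thick, at y = +-36 mm, pointing to the stand's -x. Between the prongs all is free from x = -80 to +90 mm. Origin: on the bench below the point where the handle's bar is home; z up
- stand_landing (a point): point on the bench, in the stand's axes, 56 mm in front (-x) of the stand's origin, below the middle of the open landing (24 mm long) where the bar can be set on the prongs. The prongs' tips, 24 mm farther to -x, turn up by 12 mm. HEIGHT: the arm is clamped with its prongs' top anywhere from 205 to 229 mm above the bench; it stays there but is not reported
- stand_home (a point): point on the bench below the bar's home (= the stand's origin). Red keepers (16 mm tall, 8 mm wide) stand over each prong from 30 mm before to 20 mm behind it (x), underside 11 mm above the prong's top, with a lip flaring up to 43 mm before it. The red back stops' front faces lie 4 mm behind it; the 8 mm bar is home touching them, its centre 4 mm above the prongs' top
- spice_jar: spice jar with red cap, 45 mm wide, 106 mm high, loose, a bystander; origin at the centre of its underside
- kitchen_timer: round white dial timer, 68 mm wide, 50 mm high, loose, a bystander; origin at the centre of its underside

How it is judged:
By the outcome, as a careful person would: the job done as asked, in the order asked, and still so for the second after the job is handed in, with the robot touching nothing.
It also fails if it takes over 72 s, if anything falls off the work surface, if the arm or the gripper's body presses on something with over 40 N, if the wrist force passes 120 N, or if a joint passes its speed limit or range.

## Working session

There is one attempt and no reset: what is moved stays moved. The work goes in short steps, Python scripts to look and compute and a tool call to move; the robot and the scene stay as the last step left them, time stands still between calls to the robot, and variables do not carry over. Pictures are saved under pics/ and viewed, at most 12 in all, crops included, and the job is handed in when it is done.

Besides the shell and the picture viewer there is one more tool, called as name(argument=value, ...) on one line, values as JSON. carry_out: Moves the arm, as the interface text tells. Its arguments: {"type":"object","properties":{"motion":{"type":"array"},"force":{"type":"number"}},"required":["motion"]}

```bash
mkdir -p pics; ls; cat > h.py <<'E'
from station import *
import numpy as np, cv2
from scipy.spatial.transform import Rotation as R
def cloud(s, T=None):
    K=np.array(s["mtx"]);k1=s["k1"];z=s["range_z"];h,w=z.shape
    u,v=np.meshgrid(np.arange(w),np.arange(h))
    a=(u-K[0,2])/K[0,0];b=(v-K[1,2])/K[1,1]
    x,y=a.copy(),b.copy()
    for _ in range(8):
        f=1+k1*(x*x+y*y);x=a/f;y=b/f
    P=np.stack([x*z,y*z,z,np.ones_like(z)],-1)
    M=np.array(s["world_from_camera"]) if T is None else T@np.array(s["tool_from_camera"])
    W=(P@M.T)[...,:3];W[z==0]=np.nan
    return W
def tcp():
    o=get_obs();T=np.eye(4);T[:3,:3]=R.from_euler('xyz',o["orientation"],degrees=True).as_matrix();T[:3,3]=o["eef_pos"];return T
E
python3 - <<'E'
from h import *
print(get_obs())
ims=[]
for n in ("side","top"):
    s=snapshot(n);np.save(f"{n}_W.npy",cloud(s));np.save(f"{n}_I.npy",s["image"]);cv2.imwrite(f"pics/{n}.png",s["image"][...,::-1])
E
```

```text
pics
{'t': 0.0, 'q': array([ 5.09755490e+01,  2.18393272e+01,  7.43838039e+01, -1.63251347e-03,
        8.38576690e+01, -1.23361148e+01]), 'joint_velocities': array([-0.0004937 ,  0.04414683,  0.03357656,  0.04298578,  0.03993223,
       -0.02451217]), 'tau': array([-3.84775958e-04, -4.37932885e+01, -2.24556792e+01,  7.13579846e-02,
        3.51918780e-02, -7.37120922e-05]), 'eef_pos': array([0.24685738, 0.49117739, 0.23815895]), 'orientation': array([-1.79920719e+02, -1.56772075e-02,  1.53311829e+02]), 'contact_force': array([-0.07016685, -0.10330078,  0.37413461]), 'wrist_torque': array([-0.01265538, -0.01364987,  0.03381188]), 'grip_force': 0.0, 'finger_gap': 0.08775273167031421}
```

View pics/side.png

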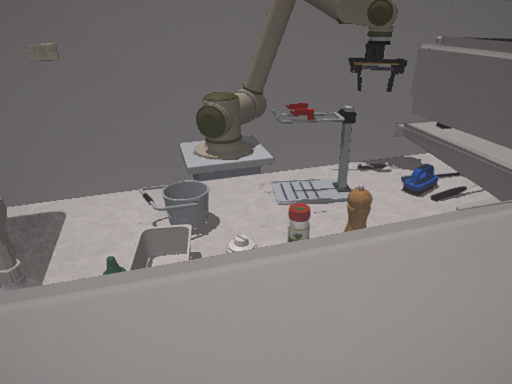

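View pics/top.png

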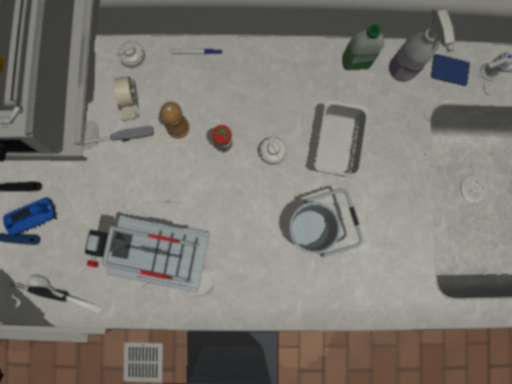

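The top view shows the pail at about (313,227) with its grip at (354,215), folded to the right. The stand's base spans about (105–208, 213–290), its post is on the left at (95,243), and the red keepers are at (163,238) and (155,274). The timer is at (272,151) and the jar at (222,136).

```bash
python3 - <<'E'
from h import *
for n in ("top","side"):
    W=np.load(n+"_W.npy");I=np.load(n+"_I.npy").astype(int)
    r,g,b=I[...,0],I[...,1],I[...,2]
    red=(r>120)&(g<70)&(b<70)
    print(n)
    k,l,st,c=cv2.connectedComponentsWithStats(red.astype(np.uint8))
    for i in range(1,k):
        if st[i,4]>8:
            p=W[l==i];print(' red',c[i].round(),st[i,4],np.nanmedian(p,0).round(3),np.nanmin(p,0).round(3),np.nanmax(p,0).round(3))
W=np.load("top_W.npy");I=np.load("top_I.npy").astype(int)
for v,u in [(215,354),(227,313),(151,272),(136,222),(243,95)]: print((u,v),W[v,u].round(3))
# rim: pts z 0.075..0.1 in the pail window
S=np.zeros(W.shape[:2],bool);S[180:262,280:370]=1
m=S&(W[...,2]>.078)&(W[...,2]<.092)
p=W[m];(c,rad)=cv2.minEnclosingCircle(p[:,:2].astype(np.float32));print('rimcand',len(p),c,rad,p.min(0),p.max(0))
dk=S&(I.sum(2)<110)&(W[...,2]>.07);vv,uu=np.nonzero(dk)
print('grip px',list(zip(uu,vv))[:60]);print(W[dk].round(3)[:60:4])
for v in range(180,262,6): print(v,' '.join('%3d'%(0 if np.isnan(z) else z*1000) for z in W[v,280:370:4,2]))
# base plate
S[:]=0;S[205:300,80:215]=1
m=S&(W[...,2]>.003)&(W[...,2]<.012)
p=W[m][:,:2].astype(np.float32);print('plate',len(p),cv2.minAreaRect(p*1000))
m=S&(W[...,2]>.19);vv,uu=np.nonzero(m)
p=W[m];print('high',len(p),p.min(0),p.max(0));
np.save('high.npy',p)
m2=m&(W[...,2]<.25)
pp=W[m2];print(pp[::max(1,len(pp)//40)].round(3))
E
```

```text
top
 red [221. 135.] 156 [0.733 0.016 0.106] [ 0.718 -0.004  0.1  ] [0.757 0.035 0.112]
 red [161. 238.] 66 [0.495 0.122 0.252] [0.489 0.1   0.005] [0.51  0.17  0.256]
 red [ 92. 263.] 35 [0.444 0.262 0.232] [0.438 0.254 0.227] [0.448 0.269 0.236]
 red [153. 274.] 71 [0.425 0.137 0.252] [0.42  0.112 0.249] [0.431 0.158 0.256]
side
 red [306. 109.] 15 [0.497 0.129 0.253] [0.491 0.111 0.252] [0.502 0.146 0.253]
 red [299. 208.] 93 [0.742 0.016 0.107] [ 0.719 -0.004  0.106] [0.759 0.034 0.109]
(354, 215) [ 0.556 -0.288  0.094]
(313, 227) [ 0.533 -0.208  0.001]
(272, 151) [ 0.712 -0.104  0.046]
(222, 136) [0.733 0.014 0.104]
(95, 243) [0.483 0.251 0.25 ]
rimcand 822 (0.5364535450935364, -0.2273155152797699) 0.08904558420181274 [ 0.46500688 -0.30676576  0.078032  ] [ 0.61610345 -0.14036827  0.09199563]
grip px []
[]
180  -2   0  -1  -2  -2   0   0   0  -7  -1  -1  -4   0  -2   0   0   0   0   2   0   2   0  -4
186   0  -2   0   0   0  -2  -3   0  -3  -3  -1   2  -1  -1   0  -1   0   0  -2  -1   0   3  -1
192  -1  -1  -1  -1   2   0   0   0   3   0  -2  -1  82  85  88   0  87  84   1  -4  
[... 1442 characters left out ...]
0.227]
 [0.497 0.236 0.234]
 [0.495 0.239 0.238]
 [0.494 0.235 0.223]
 [0.492 0.227 0.222]
 [0.49  0.227 0.223]
 [0.488 0.226 0.224]
 [0.485 0.238 0.232]
 [0.483 0.257 0.249]
 [0.486 0.068 0.225]
 [0.484 0.082 0.225]
 [0.479 0.239 0.236]
 [0.477 0.247 0.236]
 [0.475 0.242 0.238]
 [0.474 0.232 0.224]
 [0.469 0.267 0.235]
 [0.467 0.252 0.238]
 [0.466 0.24  0.229]
 [0.461 0.269 0.234]
 [0.46  0.242 0.228]
 [0.453 0.265 0.224]
 [0.45  0.235 0.218]
 [0.446 0.237 0.225]
 [0.442 0.26  0.233]
 [0.44  0.256 0.227]
 [0.438 0.254 0.226]
 [0.437 0.21  0.225]
 [0.435 0.178 0.225]
 [0.431 0.178 0.225]
 [0.428 0.133 0.219]
 [0.422 0.115 0.249]
 [0.418 0.112 0.241]
 [0.415 0.081 0.226]
 [0.412 0.062 0.237]]
```

```bash
python3 - <<'E'
from h import *
I=np.load("top_I.npy");a=cv2.resize(I[205:300,75:215],None,fx=4,fy=4,interpolation=cv2.INTER_CUBIC);b=cv2.resize(I[175:270,275:375],None,fx=4,fy=4,interpolation=cv2.INTER_CUBIC)
a=cv2.resize(I[205:300,75:215],(400,271));b=cv2.resize(I[175:270,275:375],(400,380))
o=np.zeros((380,800,3),np.uint8);o[:271,:400]=a;o[:,400:]=b
cv2.imwrite("pics/crop.png",o[...,::-1])
E
```

```text
(no output)
```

View pics/crop.png

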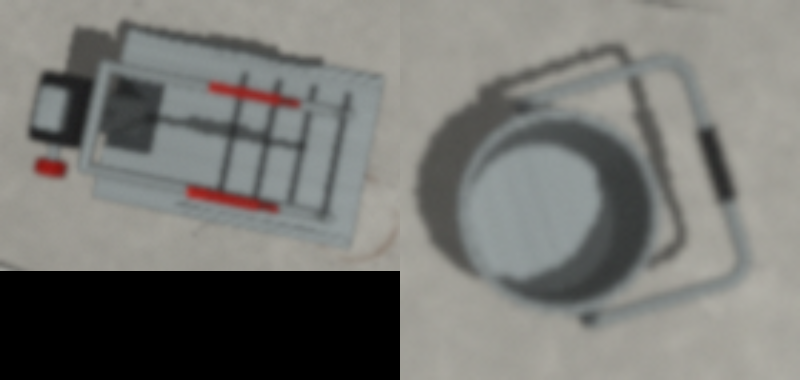

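The crop confirms the layout. Both prongs point to the right and slightly down in the image, and the folded handle points right and slightly up.

```bash
python3 - <<'E'
from h import *
from scipy.optimize import least_squares
W=np.load("top_W.npy");I=np.load("top_I.npy").astype(int)
r,g,b=I[...,0],I[...,1],I[...,2]
red=(r>90)&(r>1.8*g)&(r>1.8*b)
S=np.zeros(red.shape,bool);S[225:285,110:200]=1
m=red&S&(W[...,2]>.235);p=W[m]
k=p[:,0]>.46
A,B=p[k],p[~k]
d=[np.linalg.svd(q[:,:2]-q[:,:2].mean(0))[2][0] for q in (A,B)]
ang=[np.degrees(np.arctan2(*(v*np.sign(v[1]))[::-1])) for v in d];print('keeper angs',ang)
# prong mid-line: high points z .21-.23
hp=W[205:300,80:215].reshape(-1,3);hp=hp[(hp[:,2]>.212)&(hp[:,2]<.242)&(hp[:,1]<.19)]
for sel in (hp[:,0]>.46,hp[:,0]<.455):
    q=hp[sel];v=np.linalg.svd(q[:,:2]-q[:,:2].mean(0))[2][0];v*=np.sign(v[1]);print('prong',len(q),np.degrees(np.arctan2(v[1],v[0])),q.mean(0),np.median(q[:,2]))
yaw=np.radians(np.mean(ang))
for th in (yaw,np.radians(78)):
    e=np.array([np.cos(th),np.sin(th)]);f=np.array([-e[1],e[0]])
    print('th',np.degrees(th))
    for q in (A,B): print(' keeper along',np.percentile(q[:,:2]@e,[0,5,50,95,100]).round(4),'lat',np.median(q[:,:2]@f).round(4), np.median(q[:,2]))
    hh=np.load('high.npy');a=hh[:,:2]@e;print(' high along',np.percentile(a,[0,.5,1,99,100]).round(4))
    pl=W[205:300,80:215].reshape(-1,3);pl=pl[(pl[:,2]>.003)&(pl[:,2]<.012)];a=pl[:,:2]@e;l=pl[:,:2]@f
    print(' plate',np.percentile(a,[.5,2,98]).round(3),np.percentile(l,[2,98]).round(3))
# pail
S[:]=0;S[185:262,275:372]=1
q=W[S&(W[...,2]>.076)&(W[...,2]<.1)]
c=np.array([.535,-.21])
for _ in range(10):
    rr=np.hypot(*(q[:,:2]-c).T);s=q[(rr>.046)&(rr<.062)]
    c=least_squares(lambda x:np.hypot(*(s[:,:2]-x[:2]).T)-x[2],[*c,.055],loss='soft_l1',f_scale=.002).x;R0=c[2];c=c[:2]
print('pail',c,R0)
far=q[np.hypot(*(q[:,:2]-c).T)>.07]
# bar: farthest
dv=far[:,:2].mean(0)-c;dv/=np.linalg.norm(dv)
for _ in range(5):
    al=(far[:,:2]-c)@dv;la=(far[:,:2]-c)@np.array([-dv[1],dv[0]])
    s=(al>.08)&(abs(la)<.045);v=np.linalg.svd(far[s,:2]-far[s,:2].mean(0))[2][0];n=np.array([v[1],-v[0]]);dv=n*np.sign(n@dv)
print('bar dir out',dv,'pail yaw',np.degrees(np.arctan2(-dv[1],-dv[0])),'dist',al[s].mean(),'z',np.median(far[s,2]),'n',s.sum(), 'lat range',la.min(),la.max())
dk=(I.sum(2)<200)&S&(W[...,2]>.085)&(np.hypot(*(W[...,:2]-c).transpose(2,0,1))>.07);print('grip',dk.sum(),W[dk].mean(0))
E
```

```text
keeper angs [np.float64(79.25600096447087), np.float64(79.8724795164798)]
prong 157 79.60590373677138 [0.4940331  0.11940158 0.22541274] 0.22480504883992414
prong 161 79.73325722188518 [0.42310749 0.11998381 0.22603711] 0.2249986833279901
th 79.56424024047533
 keeper along [0.1763 0.1809 0.2073 0.2311 0.2334] lat -0.465 0.25161873459677697
 keeper along [0.1745 0.1792 0.2079 0.2319 0.2337] lat -0.3936 0.25169766039879404
 high along [0.1356 0.1385 0.1406 0.3551 0.3588]
 plate [0.126 0.141 0.362] [-0.512 -0.352]
th 78.0
 keeper along [0.1889 0.1935 0.2199 0.2437 0.246 ] lat -0.4592 0.25161873459677697
 keeper along [0.1851 0.1899 0.2184 0.2426 0.2444] lat -0.3879 0.25169766039879404
 high along [0.1463 0.1502 0.1523 0.3668 0.3708]
 plate [0.137 0.152 0.374] [-0.505 -0.345]
pail [ 0.52661435 -0.1981299 ] 0.055588615228946855
bar dir out [ 0.2656788 -0.9640616] pail yaw 105.40729126639935 dist 0.09399455964170564 z 0.09104962135074479 n 167 lat range -0.06747328733305427 0.07204482734968905
grip 48 [ 0.55439681 -0.28725786  0.09269098]
```

```bash
cat >> h.py <<'E'
C=np.array([.5266,-.1981]);PX=np.array([-.2657,.9641])
def rot(yaw,tilt): return (R.from_euler('xyz',[180,0,yaw],degrees=True)*R.from_euler('y',tilt,degrees=True)).as_matrix()
def pose(p,yaw,tilt=0):
    T=np.eye(4);T[:3,:3]=rot(yaw,tilt);T[:3,3]=p;return T
def plan(wps,gap,T=None):
    """wps: [(pose,rows)]; prints rows in tool axes (cm, deg)"""
    T=tcp() if T is None else T;out=[]
    for G,n in wps:
        p0=T[:3,3].copy();p1=G[:3,3];dr=R.from_matrix(T[:3,:3].T@G[:3,:3]).as_rotvec();R0=T[:3,:3].copy()
        for i in range(1,n+1):
            N=np.eye(4);N[:3,3]=p0+(p1-p0)*i/n;N[:3,:3]=R0@R.from_rotvec(dr*i/n).as_matrix()
            sh=np.round(T[:3,:3].T@(N[:3,3]-T[:3,3])*100,1);w=np.round(R.from_matrix(T[:3,:3].T@N[:3,:3]).as_rotvec(degrees=True),1)
            out.append([gap,*sh,*w])
            M=np.eye(4);M[:3,3]=T[:3,3]+T[:3,:3]@(sh/100);M[:3,:3]=T[:3,:3]@R.from_rotvec(w,degrees=True).as_matrix();T=M
    for k in range(0,len(out),8): print('['+','.join('%g'%(x+0.0) for r in out[k:k+8] for x in r)+']')
    return T
def on(s,z): return np.array([*(C+s*PX),z])
E
python3 - <<'E'
from h import *
a=[(pose([.24,.42,.37],150),5),(pose([.40,.05,.40],125),13),(pose([*on(-.17,.25)],88,15),14)]
plan(a,0)
E
```

```text
[0,-0.5,-1.3,-2.6,0,0,0.7,0,-0.5,-1.4,-2.7,0,0,0.6,0,-0.6,-1.3,-2.6,0,0,0.7,0,-0.6,-1.3,-2.6,-0.1,0,0.7,0,-0.5,-1.3,-2.7,0,0,0.6,0,-2.5,-1.9,-0.2,0,0,1.9,0,-2.5,-1.7,-0.3,0,0,1.9,0,-2.7,-1.7,-0.2,0,0,2]
[0,-2.6,-1.6,-0.2,0,0,1.9,0,-2.7,-1.5,-0.3,0,0,1.9,0,-2.8,-1.4,-0.2,0,0,1.9,0,-2.8,-1.3,-0.2,0,0,2,0,-2.9,-1.2,-0.2,0,0,1.9,0,-2.9,-1.2,-0.3,0,0,1.9,0,-2.9,-1,-0.2,0,0,1.9,0,-2.9,-0.9,-0.2,0,0,2]
[0,-3,-0.8,-0.3,0,0,1.9,0,-3.1,-0.8,-0.2,0,0,1.9,0,-3.1,-0.7,1.1,-0.3,1,2.6,0,-3.2,-0.5,1,-0.4,1.1,2.7,0,-3.2,-0.4,0.9,-0.3,1,2.6,0,-3.2,-0.3,0.9,-0.4,1,2.6,0,-3.3,-0.1,0.9,-0.3,1.1,2.6,0,-3.2,0,0.7,-0.4,1,2.7]
[0,-3.3,0.2,0.7,-0.3,1,2.6,0,-3.3,0.3,0.7,-0.4,1.1,2.6,0,-3.3,0.5,0.6,-0.3,1,2.7,0,-3.2,0.6,0.5,-0.4,1,2.6,0,-3.3,0.7,0.5,-0.3,1.1,2.6,0,-3.2,0.9,0.5,-0.3,1,2.6,0,-3.1,1.1,0.3,-0.4,1,2.7,0,-3.2,1.2,0.4,-0.3,1,2.6]
```

carry_out(motion=[0,-0.5,-1.3,-2.6,0,0,0.7,0,-0.5,-1.4,-2.7,0,0,0.6,0,-0.6,-1.3,-2.6,0,0,0.7,0,-0.6,-1.3,-2.6,-0.1,0,0.7,0,-0.5,-1.3,-2.7,0,0,0.6,0,-2.5,-1.9,-0.2,0,0,1.9,0,-2.5,-1.7,-0.3,0,0,1.9,0,-2.7,-1.7,-0.2,0,0,2])

```text
t: 0.77
eef_pos: [0.2771, 0.3336, 0.3779]
orientation: [179.9, -0.0, 144.2]
contact_force: [0.1, 0.7, 0.9]
finger_gap: 0.0371
grip_force: 0.0
```

carry_out(motion=[0,-2.6,-1.6,-0.2,0,0,1.9,0,-2.7,-1.5,-0.3,0,0,1.9,0,-2.8,-1.4,-0.2,0,0,1.9,0,-2.8,-1.3,-0.2,0,0,2,0,-2.9,-1.2,-0.2,0,0,1.9,0,-2.9,-1.2,-0.3,0,0,1.9,0,-2.9,-1,-0.2,0,0,1.9,0,-2.9,-0.9,-0.2,0,0,2])

```text
t: 1.43
eef_pos: [0.3753, 0.106, 0.3953]
orientation: [179.9, -0.0, 128.7]
contact_force: [0.4, 0.6, 0.2]
finger_gap: 0.0005
grip_force: 0.0
```

carry_out(motion=[0,-3,-0.8,-0.3,0,0,1.9,0,-3.1,-0.8,-0.2,0,0,1.9,0,-3.1,-0.7,1.1,-0.3,1,2.6,0,-3.2,-0.5,1,-0.4,1.1,2.7,0,-3.2,-0.4,0.9,-0.3,1,2.6,0,-3.2,-0.3,0.9,-0.4,1,2.6,0,-3.3,-0.1,0.9,-0.3,1.1,2.6,0,-3.2,0,0.7,-0.4,1,2.7])

```text
t: 2.1
eef_pos: [0.4737, -0.1283, 0.3351]
orientation: [178.7, -6.6, 109.1]
contact_force: [0.1, 0.1, -0.1]
finger_gap: 0.0006
grip_force: 0.0
```

carry_out(motion=[0,-3.3,0.2,0.7,-0.3,1,2.6,0,-3.3,0.3,0.7,-0.4,1.1,2.6,0,-3.3,0.5,0.6,-0.3,1,2.7,0,-3.2,0.6,0.5,-0.4,1,2.6,0,-3.3,0.7,0.5,-0.3,1.1,2.6,0,-3.2,0.9,0.5,-0.3,1,2.6,0,-3.1,1.1,0.3,-0.4,1,2.7,0,-3.2,1.2,0.4,-0.3,1,2.6])

```text
t: 2.77
eef_pos: [0.5725, -0.3635, 0.2488]
orientation: [-180.0, -15.1, 87.9]
contact_force: [0.1, -0.3, 0.1]
finger_gap: 0.0002
grip_force: 0.0
```

```bash
python3 - <<'E'
from h import *
plan([(pose(on(-.155,.14),88,38),8),(pose(on(-.145,.05),88,45),8)],0)
E
```

```text
[0,-0.2,-0.1,1.4,0,2.9,0,0,-0.2,0,1.3,0,2.8,0,0,-0.3,-0.1,1.4,0,2.9,0,0,-0.4,-0.1,1.3,0,2.9,-0.1,0,-0.4,0,1.3,0,2.8,0,0,-0.5,-0.1,1.3,0,2.9,0,0,-0.5,-0.1,1.2,0,2.9,0,0,-0.7,0,1.3,0,2.8,0]
[0,-0.6,0,1,0,0.9,0,0,-0.6,-0.1,0.9,0,0.9,0,0,-0.6,0,0.9,0,0.8,0,0,-0.7,-0.1,1,0,0.9,0,0,-0.6,0,0.9,0,0.9,0,0,-0.7,0,0.9,0,0.9,0,0,-0.7,-0.1,0.9,0,0.8,0,0,-0.7,0,0.9,0,0.9,0]
```

carry_out(motion=[0,-0.2,-0.1,1.4,0,2.9,0,0,-0.2,0,1.3,0,2.8,0,0,-0.3,-0.1,1.4,0,2.9,0,0,-0.4,-0.1,1.3,0,2.9,-0.1,0,-0.4,0,1.3,0,2.8,0,0,-0.5,-0.1,1.3,0,2.9,0,0,-0.5,-0.1,1.2,0,2.9,0,0,-0.7,0,1.3,0,2.8,0])

```text
t: 3.43
eef_pos: [0.5676, -0.3463, 0.1395]
orientation: [180.0, -38.1, 88.1]
contact_force: [-0.1, -0.6, -0.3]
finger_gap: 0.0001
grip_force: 0.0
```

carry_out(motion=[0,-0.6,0,1,0,0.9,0,0,-0.6,-0.1,0.9,0,0.9,0,0,-0.6,0,0.9,0,0.8,0,0,-0.7,-0.1,1,0,0.9,0,0,-0.6,0,0.9,0,0.9,0,0,-0.7,0,0.9,0,0.9,0,0,-0.7,-0.1,0.9,0,0.8,0,0,-0.7,0,0.9,0,0.9,0])

```text
t: 4.1
eef_pos: [0.5651, -0.3369, 0.0492]
orientation: [179.9, -45.0, 88.2]
contact_force: [-0.4, -0.3, -0.5]
finger_gap: 0.0003
grip_force: 0.0
```

```bash
python3 - <<'E'
from h import *
T=tcp();o=get_obs();print(T.round(4),o['q'],o['contact_force'],(T[:2,3]-C)@PX,(T[:2,3]-C)@np.array([-PX[1],PX[0]]))
s=snapshot("wrist");cv2.imwrite("pics/w1.png",s["image"][...,::-1])
def tgt(phi,a,extra=0):
    b=np.array([-.095*np.cos(phi),.073+.095*np.sin(phi)]);n=np.array([np.sin(a),np.cos(a)]);x=np.array([np.cos(a),-np.sin(a)])
    q=b-(.015-extra)*n+.015*x;return pose(on(*q),88,90-np.degrees(a))
d=np.radians
w=[(tgt(.15,d(45),-.008),8)]
for i in range(1,9): w.append((tgt(.15+(1.42*i/8),d(45+25*i/8)),4))
plan(w,0)
E
```

```text
[[ 2.280e-02  9.995e-01  2.410e-02  5.651e-01]
 [ 7.070e-01 -3.310e-02  7.064e-01 -3.369e-01]
 [ 7.068e-01  9.000e-04 -7.074e-01  4.920e-02]
 [ 0.000e+00  0.000e+00  0.000e+00  1.000e+00]] [-51.4721843   56.14536596  51.25709924  28.76855596 107.54575613
 -49.55718056] [-0.449221   -0.31840873 -0.50995799] -0.14400702230120982 -0.0002507768296692474
[0,0.5,-0.2,0.2,0,0,0,0,0.5,-0.1,0.3,0,-0.1,0,0,0.5,-0.2,0.2,-0.1,0,0,0,0.5,-0.1,0.3,0,0,0,0,0.4,-0.2,0.2,0,0,0,0,0.5,-0.2,0.3,0,-0.1,0,0,0.5,-0.1,0.2,0,0,0,0,0.5,-0.2,0.3,0,0,0]
[0,0.5,-0.1,-0.3,0,-0.8,0,0,0.6,0,-0.2,0,-0.8,0,0,0.5,-0.1,-0.3,0,-0.7,0,0,0.5,0,-0.2,0,-0.8,0,0,0.4,-0.1,-0.2,0,-0.8,0,0,0.3,0,-0.2,0,-0.8,0,0,0.4,-0.1,-0.2,0,-0.8,0,0,0.3,0,-0.3,0,-0.8,0]
[0,0.4,-0.1,-0.1,0,-0.8,0,0,0.4,0,-0.2,0,-0.7,0,0,0.4,-0.1,-0.1,0,-0.8,0,0,0.3,-0.1,-0.2,0,-0.8,0,0,0.4,-0.1,-0.1,0,-0.8,0,0,0.4,0,-0.1,0,-0.8,0,0,0.4,-0.1,-0.1,0,-0.7,0,0,0.4,-0.1,-0.1,0,-0.8,0]
[0,0.4,-0.1,-0.1,0,-0.8,0,0,0.4,-0.1,0,0,-0.8,0,0,0.3,-0.1,-0.1,0,-0.7,0,0,0.4,-0.1,-0.1,-0.1,-0.8,0,0,0.4,-0.1,0,0,-0.8,0,0,0.4,-0.1,0,0,-0.8,0,0,0.4,-0.1,0,0,-0.8,0,0,0.4,-0.1,0,0,-0.8,0]
[0,0.4,-0.1,0,0,-0.8,0,0,0.3,-0.1,0.1,0,-0.7,0,0,0.4,-0.1,0,0,-0.8,0,0,0.4,-0.1,0.1,0,-0.8,0,0,0.4,-0.1,0.1,0,-0.8,0,0,0.3,-0.1,0.1,0,-0.8,0,0,0.4,-0.2,0.1,0,-0.7,0,0,0.3,-0.1,0,0,-0.8,0]
```

View pics/w1.png

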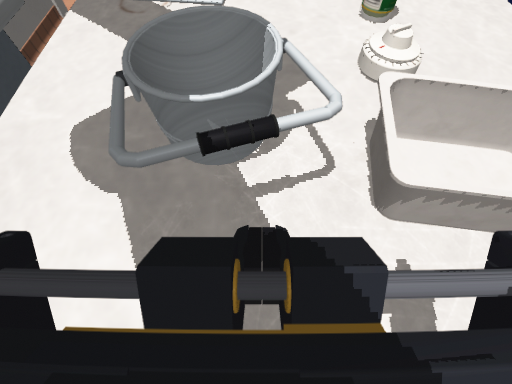

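The wrist view shows the sleeve at about (238,133). The shut fingertips at about (262,240) are below and in front of it, and the way is clear.

carry_out(motion=[0,0.5,-0.2,0.2,0,0,0,0,0.5,-0.1,0.3,0,-0.1,0,0,0.5,-0.2,0.2,-0.1,0,0,0,0.5,-0.1,0.3,0,0,0,0,0.4,-0.2,0.2,0,0,0,0,0.5,-0.2,0.3,0,-0.1,0,0,0.5,-0.1,0.2,0,0,0,0,0.5,-0.2,0.3,0,0,0])

```text
t: 4.82
eef_pos: [0.5536, -0.2943, 0.064]
orientation: [179.8, -44.7, 88.2]
contact_force: [-0.3, -0.7, 0.1]
finger_gap: -0.0
grip_force: 0.0
```

carry_out(motion=[0,0.5,-0.1,-0.3,0,-0.8,0,0,0.6,0,-0.2,0,-0.8,0,0,0.5,-0.1,-0.3,0,-0.7,0,0,0.5,0,-0.2,0,-0.8,0,0,0.4,-0.1,-0.2,0,-0.8,0,0,0.3,0,-0.2,0,-0.8,0,0,0.4,-0.1,-0.2,0,-0.8,0,0,0.3,0,-0.3,0,-0.8,0])

```text
t: 5.48
eef_pos: [0.5498, -0.2813, 0.1015]
orientation: [179.9, -38.3, 88.1]
contact_force: [0.6, -1.2, -0.1]
finger_gap: 0.0001
grip_force: 0.6
```

```bash
python3 - <<'E'
from h import *
o=get_obs();print(o['contact_force'],o['eef_pos'])
s=snapshot("side");cv2.imwrite("pics/s2.png",cv2.resize(s["image"][150:270,100:260],(640,480),interpolation=cv2.INTER_CUBIC)[...,::-1])
E
```

```text
[ 0.60754568 -1.24720786 -0.14986129] [ 0.54980768 -0.28126573  0.10153709]
```

View pics/s2.png

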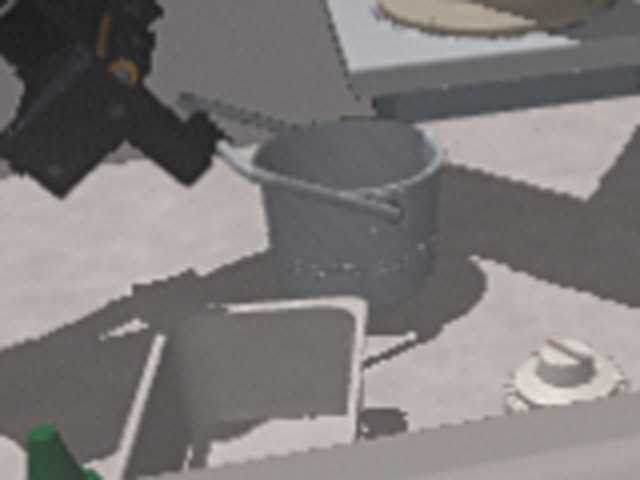

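The side view shows the handle rising on the fingertip at about (210,140), with the pail still standing in place. I'll continue the arc.

carry_out(motion=[0,0.4,-0.1,-0.1,0,-0.8,0,0,0.4,0,-0.2,0,-0.7,0,0,0.4,-0.1,-0.1,0,-0.8,0,0,0.3,-0.1,-0.2,0,-0.8,0,0,0.4,-0.1,-0.1,0,-0.8,0,0,0.4,0,-0.1,0,-0.8,0,0,0.4,-0.1,-0.1,0,-0.7,0,0,0.4,-0.1,-0.1,0,-0.8,0])

```text
t: 6.2
eef_pos: [0.5445, -0.2617, 0.1276]
orientation: [179.9, -32.1, 88.1]
contact_force: [-0.2, 0.6, -0.4]
finger_gap: 0.0003
grip_force: 0.3
```

carry_out(motion=[0,0.4,-0.1,-0.1,0,-0.8,0,0,0.4,-0.1,0,0,-0.8,0,0,0.3,-0.1,-0.1,0,-0.7,0,0,0.4,-0.1,-0.1,-0.1,-0.8,0,0,0.4,-0.1,0,0,-0.8,0,0,0.4,-0.1,0,0,-0.8,0,0,0.4,-0.1,0,0,-0.8,0,0,0.4,-0.1,0,0,-0.8,0])

```text
t: 6.87
eef_pos: [0.5373, -0.2359, 0.1453]
orientation: [179.8, -25.8, 88.1]
contact_force: [-0.4, -0.3, 0.6]
finger_gap: 0.0002
grip_force: 0.3
```

carry_out(motion=[0,0.4,-0.1,0,0,-0.8,0,0,0.3,-0.1,0.1,0,-0.7,0,0,0.4,-0.1,0,0,-0.8,0,0,0.4,-0.1,0.1,0,-0.8,0,0,0.4,-0.1,0.1,0,-0.8,0,0,0.3,-0.1,0.1,0,-0.8,0,0,0.4,-0.2,0.1,0,-0.7,0,0,0.3,-0.1,0,0,-0.8,0])

```text
t: 7.53
eef_pos: [0.5292, -0.2069, 0.1518]
orientation: [179.8, -19.7, 88.1]
contact_force: [-0.5, -1.4, -1.0]
finger_gap: 0.0006
grip_force: 0.3
```

```bash
python3 - <<'E'
from h import *
o=get_obs();T=tcp();print(o['contact_force'],T[:3,3],(T[:2,3]-C)@PX)
s=snapshot("side");W=cloud(s);I=s["image"].astype(int)
cv2.imwrite("pics/s3.png",cv2.resize(s["image"][130:250,100:260],(640,480),interpolation=cv2.INTER_CUBIC)[...,::-1])
s=snapshot("top");W=cloud(s);S=np.zeros(W.shape[:2],bool);S[185:262,275:372]=1
for nm,W in (("top",W[S]),):
    from scipy.optimize import least_squares
    q=W[(W[:,2]>.078)&(W[:,2]<.092)];r=np.hypot(*(q[:,:2]-C).T);q=q[(r>.046)&(r<.064)]
    print('pail',least_squares(lambda x:np.hypot(*(q[:,:2]-x[:2]).T)-.0556,C,loss='soft_l1',f_scale=.002).x,len(q))
E
```

```text
[-0.45282375 -1.44003747 -0.95884169] [ 0.52915402 -0.20685335  0.15182062] -0.009117709060680892
pail [ 0.52689344 -0.19811697] 268
```

View pics/s3.png

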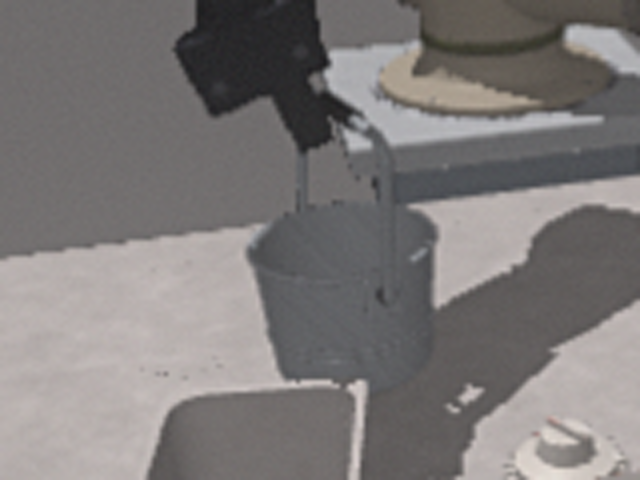

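The handle is upright at about (385,150–300) and the pail has moved less than 1 mm. Next I back away and turn for the grasp.

```bash
python3 - <<'E'
from h import *
plan([(pose(on(-.06,.16),88,20),4),(pose(on(-.13,.29),60,5),8),(pose(on(-.13,.29),15.4,0),12)],0)
E
```

```text
[0,-1.1,0.4,-0.6,0,0.1,0,0,-1.1,0.3,-0.6,0.1,0.1,0,0,-1.1,0.4,-0.6,0,0,0.1,0,-1,0.4,-0.6,0.1,0.1,0,0,-0.2,0.3,-1.8,-0.8,-1.8,3.4,0,-0.3,0.3,-1.8,-0.7,-1.9,3.5,0,-0.3,0.3,-1.8,-0.8,-1.8,3.4,0,-0.4,0.4,-1.8,-0.7,-1.8,3.4]
[0,-0.4,0.4,-1.7,-0.8,-1.9,3.4,0,-0.4,0.5,-1.7,-0.8,-1.8,3.5,0,-0.4,0.5,-1.8,-0.7,-1.8,3.4,0,-0.4,0.6,-1.6,-0.8,-1.9,3.4,0,0,0,0,-0.2,-0.4,3.7,0,0,0,0,-0.1,-0.4,3.7,0,0,0,0,-0.2,-0.4,3.7,0,0,0,0,-0.1,-0.4,3.8]
[0,0,0,0,-0.2,-0.4,3.7,0,0,0,0,-0.2,-0.4,3.7,0,0,0,0,-0.1,-0.4,3.7,0,0,0,0,-0.2,-0.4,3.7,0,0,0,0,-0.1,-0.4,3.7,0,0,0,0,-0.2,-0.3,3.8,0,0,0,0,-0.1,-0.4,3.7,0,0,0,0,-0.2,-0.4,3.7]
```

carry_out(motion=[0,-1.1,0.4,-0.6,0,0.1,0,0,-1.1,0.3,-0.6,0.1,0.1,0,0,-1.1,0.4,-0.6,0,0,0.1,0,-1,0.4,-0.6,0.1,0.1,0,0,-0.2,0.3,-1.8,-0.8,-1.8,3.4,0,-0.3,0.3,-1.8,-0.7,-1.9,3.5,0,-0.3,0.3,-1.8,-0.8,-1.8,3.4,0,-0.4,0.4,-1.8,-0.7,-1.8,3.4])

```text
t: 8.3
eef_pos: [0.5518, -0.2913, 0.2258]
orientation: [-179.0, -12.5, 73.5]
contact_force: [-0.2, -0.7, 0.3]
finger_gap: 0.0007
grip_force: 0.0
```

carry_out(motion=[6,-0.4,0.4,-1.7,-0.8,-1.9,3.4,6,-0.4,0.5,-1.7,-0.8,-1.8,3.5,6,-0.4,0.5,-1.8,-0.7,-1.8,3.4,6,-0.4,0.6,-1.6,-0.8,-1.9,3.4,6,0,0,0,-0.2,-0.4,3.7,6,0,0,0,-0.1,-0.4,3.7,6,0,0,0,-0.2,-0.4,3.7,6,0,0,0,-0.1,-0.4,3.8])

```text
t: 8.97
eef_pos: [0.5614, -0.324, 0.289]
orientation: [-179.5, -3.3, 44.8]
contact_force: [0.3, 1.2, 0.4]
finger_gap: 0.0516
grip_force: 0.0
```

carry_out(motion=[6,0,0,0,-0.2,-0.4,3.7,6,0,0,0,-0.2,-0.4,3.7,6,0,0,0,-0.1,-0.4,3.7,6,0,0,0,-0.2,-0.4,3.7,6,0,0,0,-0.1,-0.4,3.7,6,0,0,0,-0.2,-0.3,3.8,6,0,0,0,-0.1,-0.4,3.7,6,0,0,0,-0.2,-0.4,3.7])

```text
t: 9.63
eef_pos: [0.5614, -0.324, 0.2889]
orientation: [-179.9, -0.0, 15.1]
contact_force: [-0.6, -0.2, -0.3]
finger_gap: 0.0602
grip_force: 0.0
```

```bash
python3 - <<'E'
from h import *
T=tcp();o=get_obs();print(T.round(4),o['q'],o['contact_force'])
PY=np.array([-PX[1],PX[0]])
s=snapshot("wrist");cv2.imwrite("pics/w4.png",s["image"][...,::-1])
for n,W in (("wrist",cloud(s,T)),("top",cloud(snapshot("top")))):
    W=W.reshape(-1,3);W=W[np.hypot(*(W[:,:2]-C).T)<.085]
    h=W[(W[:,2]>.155)&(W[:,2]<.185)]
    a=(h[:,:2]-C)@PX;l=(h[:,:2]-C)@PY
    print(n,len(h),'s',np.percentile(a,[5,50,95]).round(4),'lat',np.percentile(l,[2,50,98]).round(4),'z',np.percentile(h[:,2],[5,50,95]).round(4))
    for lo,hi in((-.06,-.025),(-.02,.02),(.025,.06)):
        k=(l>lo)&(l<hi);print(lo,k.sum(),np.median(a[k]) if k.any() else 0)
E
```

```text
[[ 9.653e-01  2.611e-01 -3.000e-04  5.614e-01]
 [ 2.611e-01 -9.653e-01  1.200e-03 -3.240e-01]
 [ 1.000e-04 -1.200e-03 -1.000e+00  2.889e-01]
 [ 0.000e+00  0.000e+00  0.000e+00  1.000e+00]] [-4.04542955e+01  3.08916884e+01  5.09259024e+01  4.20495465e-02
  9.82373912e+01  3.44157538e+01] [-0.59295037 -0.18477122 -0.2612819 ]
wrist 1187 s [0.0008 0.0044 0.0096] lat [-0.0662 -0.0117  0.0474] z [0.1631 0.1709 0.1739]
-0.06 329 0.00543462385979808
-0.02 468 0.0036758177164107155
0.025 171 0.003833323444820629
top 285 s [0.0025 0.0078 0.0123] lat [-0.0645  0.0001  0.0638] z [0.1649 0.1707 0.1745]
-0.06 64 0.008592742033774727
-0.02 110 0.008157518379438799
0.025 64 0.00669175635915175
```

View pics/w4.png

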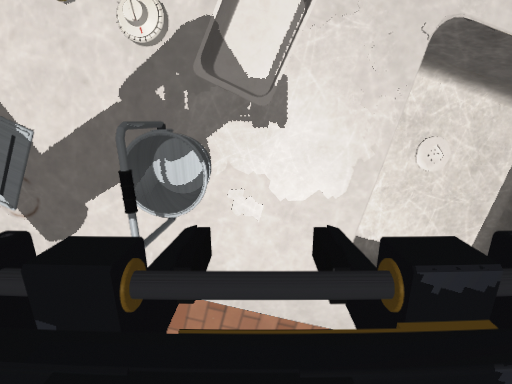

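The wrist view shows the upright handle at about (122,125–240) with its sleeve at (127,192). It measures about 6 mm past the pail's centre. Now to grasp it.

```bash
python3 - <<'E'
from h import *
T=plan([(pose(on(.006,.23),15.4,0),8),(pose(on(.006,.150),15.4,0),8)],6)
E
```

```text
[6,0,-1.7,0.7,0,0,0,6,0,-1.7,0.8,0,0,0,6,0,-1.7,0.7,0,0,0,6,0,-1.7,0.8,0,0,0,6,0,-1.7,0.7,0,0,-0.1,6,0,-1.7,0.7,-0.1,0,0,6,0,-1.7,0.8,0,0,0,6,0,-1.7,0.7,0,0,0]
[6,0,0,1,0,0,0,6,0,0,1,0,0,0,6,0,0,1,0,0,0,6,0,0,1,0,0,0,6,0,0,1,0,0,0,6,0,0,1,0,0,0,6,0,0,1,0,0,0,6,0,-0.1,1,0,0,0]
```

carry_out(motion=[6,0,-1.7,0.7,0,0,0,6,0,-1.7,0.8,0,0,0,6,0,-1.7,0.7,0,0,0,6,0,-1.7,0.8,0,0,0,6,0,-1.7,0.7,0,0,-0.1,6,0,-1.7,0.7,-0.1,0,0,6,0,-1.7,0.8,0,0,0,6,0,-1.7,0.7,0,0,0])

```text
t: 10.4
eef_pos: [0.5251, -0.192, 0.2297]
orientation: [180.0, -0.0, 15.6]
contact_force: [0.5, -0.7, -0.2]
finger_gap: 0.0595
grip_force: 0.0
```

carry_out(motion=[6,0,0,1,0,0,0,6,0,0,1,0,0,0,6,0,0,1,0,0,0,6,0,0,1,0,0,0,6,0,0,1,0,0,0,6,0,0,1,0,0,0,6,0,0,1,0,0,0,6,0,-0.1,1,0,0,0])

```text
t: 11.07
eef_pos: [0.5253, -0.192, 0.1491]
orientation: [180.0, -0.0, 15.4]
contact_force: [0.9, 0.2, 0.9]
finger_gap: 0.0599
grip_force: 0.0
```

carry_out(motion=[0,0,0,0,0,0,0,0,0,0,0,0,0,0,0,0,0,0,0,0,0,0,0,0,0,0,0,0,0,0,0,0,0,0,0,0,0,0,0,0,0,0,0,0,0,0,0,0,0,0,0,0,0,0,0,0], force=30)

```text
t: 11.73
eef_pos: [0.5253, -0.1919, 0.1503]
orientation: [179.9, -0.0, 15.4]
contact_force: [0.6, -0.4, 1.1]
finger_gap: 0.0107
grip_force: 29.9
```

```bash
python3 - <<'E'
from h import *
e=np.array([.181,.9835]);L=np.array([.4512,.0797])
T=tcp();p=T[:3,3].copy();p[:2]-=.006*PX
u=p.copy();u[2]=.25
T=plan([(pose(p,15.4),2),(pose(u,15.4),6)],0)
T=plan([(pose([*(L-.13*e),.255],-10.4),16)],0,T)
T=plan([(pose([*L,.245],-10.4),16)],0,T)
E
```

```text
[0,0,0.3,0,0,0,0,0,0,0.3,0,0.1,0,0,0,0,0,-1.7,0,0,0,0,0,0,-1.6,0,0,0,0,0,0,-1.7,0,0,0,0,0,0,-1.6,0,0,0,0,0,0,-1.7,0,0,0,0,0,0,-1.7,0,0,0]
[0,-0.3,-1.1,0,0,0,1.6,0,-0.4,-1,-0.1,0,0,1.6,0,-0.4,-1.1,0,0,0,1.6,0,-0.5,-1,0,0,0,1.7,0,-0.4,-1,0,0,0,1.6,0,-0.5,-1,-0.1,0,0,1.6,0,-0.6,-1,0,0,0,1.6,0,-0.5,-1,0,0,0,1.6]
[0,-0.6,-1,-0.1,0,0,1.6,0,-0.6,-0.9,0,0,0,1.6,0,-0.6,-0.9,0,0,0,1.7,0,-0.7,-0.9,0,0,0,1.6,0,-0.7,-0.9,-0.1,0,0,1.6,0,-0.7,-0.9,0,0,0,1.6,0,-0.7,-0.8,0,0,0,1.6,0,-0.8,-0.9,-0.1,0,0,1.6]
[0,0,-0.8,0.1,0,0,0,0,0,-0.8,0,0,0,0,0,0,-0.8,0.1,0,0,0,0,0,-0.8,0.1,0,0,0,0,0,-0.9,0,0,0,0,0,0,-0.8,0.1,0,0,0,0,0,-0.8,0.1,0,0,0,0,0,-0.8,0,0,0,0]
[0,0,-0.8,0.1,0,0,0,0,0,-0.8,0.1,0,0,0,0,0,-0.8,0,0,0,0,0,0,-0.8,0.1,0,0,0,0,0,-0.8,0.1,0,0,0,0,0.1,-0.9,0,0,0,0,0,0,-0.8,0.1,0,0,0,0,0,-0.8,0.1,-0.1,0,0]
```

carry_out(motion=[0,0,0.3,0,0,0,0,0,0,0.3,0,0,0,0,0,0,0,-1.7,0,0,0,0,0,0,-1.6,0,0,0,0,0,0,-1.7,0,0,0,0,0,0,-1.6,0,0,0,0,0,0,-1.7,0,0,0,0,0,0,-1.7,0,0,0])

```text
t: 12.4
eef_pos: [0.5264, -0.1977, 0.2501]
orientation: [-180.0, 0.0, 15.4]
contact_force: [0.5, -0.5, -3.5]
finger_gap: 0.0105
grip_force: 30.1
```

carry_out(motion=[0,-0.3,-1.1,0,0,0,1.6,0,-0.4,-1,-0.1,0,0,1.6,0,-0.4,-1.1,0,0,0,1.6,0,-0.5,-1,0,0,0,1.7,0,-0.4,-1,0,0,0,1.6,0,-0.5,-1,-0.1,0,0,1.6,0,-0.6,-1,0,0,0,1.6,0,-0.5,-1,0,0,0,1.6])

```text
t: 13.07
eef_pos: [0.4766, -0.1225, 0.2514]
orientation: [180.0, 0.0, 2.4]
contact_force: [1.0, -0.0, -3.6]
finger_gap: 0.0105
grip_force: 30.1
```

carry_out(motion=[0,-0.6,-1,-0.1,0,0,1.6,0,-0.6,-0.9,0,0,0,1.6,0,-0.6,-0.9,0,0,0,1.7,0,-0.7,-0.9,0,0,0,1.6,0,-0.7,-0.9,-0.1,0,0,1.6,0,-0.7,-0.9,0,0,0,1.6,0,-0.7,-0.8,0,0,0,1.6,0,-0.8,-0.9,-0.1,0,0,1.6])

```text
t: 13.73
eef_pos: [0.4267, -0.0475, 0.2543]
orientation: [180.0, 0.0, -10.5]
contact_force: [1.5, 0.0, -3.9]
finger_gap: 0.0103
grip_force: 30.1
```

```bash
python3 - <<'E'
from h import *
T=tcp();o=get_obs();print(T.round(4),o['q'],o['contact_force'],o['finger_gap'],o['grip_force'])
s=snapshot("wrist");cv2.imwrite("pics/w5.png",s["image"][...,::-1])
W=cloud(s,T);I=s["image"].astype(int);r,g,b=I[...,0],I[...,1],I[...,2]
red=(r>90)&(r>1.8*g)&(r>1.8*b)
e=np.array([.181,.9835]);f=np.array([-e[1],e[0]])
k,l,st,c=cv2.connectedComponentsWithStats(red.astype(np.uint8))
for i in range(1,k):
    if st[i,4]>60:
        p=W[l==i];p=p[(p[:,2]>.2)&(p[:,2]<.3)]
        if len(p)>20:print(c[i].round(),len(p),'along',np.percentile(p[:,:2]@e,[1,5,50,95,99]).round(4),'lat',np.percentile(p[:,:2]@f,[5,50,95]).round(4),'z',np.percentile(p[:,2],[2,50,98]).round(4))
P=W.reshape(-1,3);a=P[:,:2]@e;la=P[:,:2]@f
for n,c0 in(('pr-',-.465),('pr+',-.3936)):
    m=(abs(la-c0)<.008)&(P[:,2]>.2)&(P[:,2]<.26)
    for lo in np.arange(.125,.25,.01):
        mm=m&(a>lo)&(a<lo+.01)
        if mm.sum()>5: print(n,lo.round(3),mm.sum(),np.median(la[mm]).round(4),np.percentile(P[mm,2],[50,90]).round(4))
E
```

```text
[[ 9.834e-01 -1.817e-01 -8.000e-04  4.267e-01]
 [-1.817e-01 -9.834e-01 -4.000e-04 -4.750e-02]
 [-7.000e-04  6.000e-04 -1.000e+00  2.543e-01]
 [ 0.000e+00  0.000e+00  0.000e+00  1.000e+00]] [-2.22162171e+01  8.85439912e+00  9.01155305e+01 -3.94802036e-02
  8.10617188e+01  7.82580680e+01] [ 1.53418938  0.04842589 -3.88062175] 0.010250897865401898 30.11204704642296
[ 10. 178.] 294 along [0.1718 0.1723 0.1806 0.187  0.1906] lat [-0.4688 -0.466  -0.4624] z [0.24   0.2479 0.2515]
pr- 0.135 159 -0.466 [0.236  0.2376]
pr- 0.145 96 -0.4665 [0.2256 0.2273]
pr- 0.155 158 -0.4658 [0.2249 0.2263]
pr- 0.165 248 -0.4657 [0.2259 0.2503]
pr- 0.175 279 -0.466 [0.2259 0.2497]
pr- 0.185 245 -0.4662 [0.2258 0.2472]
pr- 0.195 72 -0.468 [0.2244 0.2259]
pr- 0.205 31 -0.4683 [0.2241 0.2253]
pr+ 0.135 62 -0.3963 [0.2296 0.2332]
pr+ 0.145 94 -0.3959 [0.2252 0.2278]
pr+ 0.155 123 -0.3954 [0.2249 0.2263]
pr+ 0.165 127 -0.3954 [0.2249 0.2262]
pr+ 0.175 126 -0.3957 [0.2249 0.2262]
pr+ 0.185 117 -0.3954 [0.2248 0.226 ]
pr+ 0.195 33 -0.3964 [0.2234 0.2255]
```

View pics/w5.png

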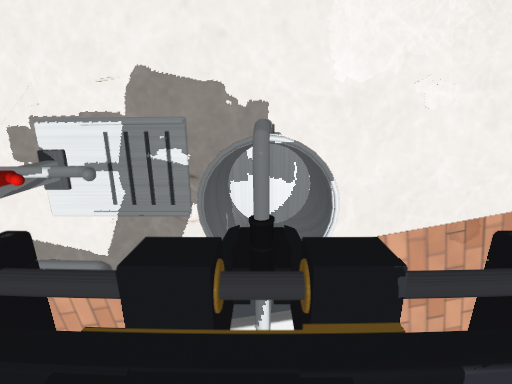

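The keepers' lips start 172 mm along the stand's axis, which puts the home point at about 215 mm, and the prong tops measure about 0.225 m. The handle hangs straight at (262,120–220). Now over the landing.

```bash
python3 - <<'E'
from h import *
T=plan([(pose([.4520,.0775,.242],-10.4),16)],0)
E
```

```text
[0,0,-0.8,0.1,0,0,0,0,0,-0.8,0.1,0,0,0,0,0.1,-0.8,0,0,0,0,0,0,-0.8,0.1,0,0,0,0,0,-0.7,0.1,0,0,0,0,0,-0.8,0.1,0,0,0,0,0,-0.8,0.1,0,0,0,0,0.1,-0.8,0,0,0,-0.1]
[0,0,-0.8,0.1,0,0,0,0,0,-0.8,0.1,0,0,0,0,0,-0.8,0.1,0,0,0,0,0.1,-0.8,0,0,0,0,0,0,-0.8,0.1,0,0,0,0,0,-0.7,0.1,0,0.1,0,0,0,-0.8,0.1,0,0,0,0,0,-0.8,0.1,0,0,0]
```

carry_out(motion=[0,0,-0.8,0.1,0,0,0,0,0,-0.8,0.1,0,0,0,0,0.1,-0.8,0,0,0,0,0,0,-0.8,0.1,0,0,0,0,0,-0.7,0.1,0,0,0,0,0,-0.8,0.1,0,0,0,0,0,-0.8,0.1,0,0,0,0,0.1,-0.8,0,0,0,0])

```text
t: 14.45
eef_pos: [0.4405, 0.0148, 0.2487]
orientation: [180.0, -0.0, -10.4]
contact_force: [0.3, 0.0, -3.5]
finger_gap: 0.0104
grip_force: 30.1
```

carry_out(motion=[0,0,-0.8,0.1,0,0,0,0,0,-0.8,0.1,0,0,0,0,0,-0.8,0.1,0,0,0,0,0.1,-0.8,0,0,0,0,0,0,-0.8,0.1,0,0,0,0,0,-0.7,0.1,0,0,0,0,0,-0.8,0.1,0,0,0,0,0,-0.8,0.1,0,0,0])

```text
t: 15.12
eef_pos: [0.4529, 0.0765, 0.2418]
orientation: [180.0, -0.0, -10.4]
contact_force: [0.2, 0.7, -4.1]
finger_gap: 0.0108
grip_force: 30.1
```

carry_out(motion=[0,0,0,0.4,0,0,0,0,0,0,0.4,0,0,0,0,0,0,0.4,0,0,0,0,0,0,0.4,0,0,0,0,0,0,0.2,0,0,0,0,0,0,0.2,0,0,0,0,0,0,0,0,0,0,0,0,0,0,0,0,0])

```text
t: 15.78
eef_pos: [0.4529, 0.0756, 0.2219]
orientation: [180.0, -0.1, -10.4]
contact_force: [-0.7, -0.3, -3.7]
finger_gap: 0.0103
grip_force: 30.1
```

```bash
python3 - <<'E'
from h import *
o=get_obs();print(o['contact_force'],o['wrist_torque'],o['eef_pos'],o['orientation'])
s=snapshot("side");cv2.imwrite("pics/s6.png",cv2.resize(s["image"][70:220,240:390],(600,600),interpolation=cv2.INTER_CUBIC)[...,::-1])
E
```

```text
[-0.72613136 -0.32076493 -3.7001662 ] [0.05263401 0.1843302  0.03727116] [0.45288115 0.07557842 0.22190074] [ 1.79965500e+02 -5.35087326e-02 -1.03816650e+01]
```

View pics/s6.png

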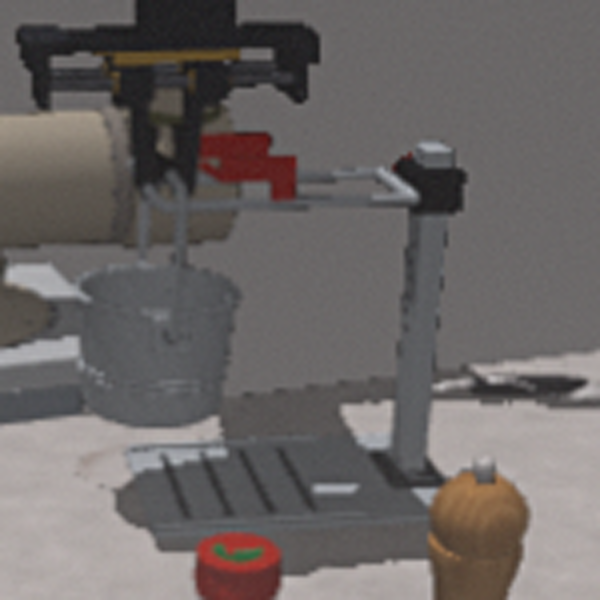

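The side view shows the bar at about (180,180), in front of the red keepers and between the upturned tips and the lips, just above the prongs. I'll feel downward slowly.

carry_out(motion=[0,0,-0.1,0.2,0,0,0,0,0,-0.1,0.2,0,0,0,0,0,0,0.1,0,0,0,0,0,0,0.1,0,0,0,0,0,0,0.1,0,0,0,0,0,0,0,0,0,0,0,0,0,0,0,0,0])

```text
t: 16.42
eef_pos: [0.4532, 0.0777, 0.2148]
orientation: [180.0, -0.0, -10.4]
contact_force: [0.1, 0.5, -3.7]
finger_gap: 0.0104
grip_force: 30.1
```

carry_out(motion=[0,0,0,0.05,0,0,0,0,0,0,0.05,0,0,0,0,0,0,0.05,0,0,0,0,0,0,0,0,0,0])

```text
t: 16.75
eef_pos: [0.4532, 0.0777, 0.2133]
orientation: [180.0, -0.0, -10.4]
contact_force: [-0.7, -0.4, -3.1]
finger_gap: 0.0104
grip_force: 30.1
```

carry_out(motion=[0,0,0,0.05,0,0,0,0,0,0,0.05,0,0,0,0,0,0,0,0,0,0])

```text
t: 17.0
eef_pos: [0.4532, 0.0777, 0.2123]
orientation: [180.0, -0.1, -10.4]
contact_force: [-0.3, 0.2, -3.9]
finger_gap: 0.0108
grip_force: 30.1
```

carry_out(motion=[0,0,0,0.05,0,0,0,0,0,0,0,0,0,0])

```text
t: 17.17
eef_pos: [0.4533, 0.0777, 0.2121]
orientation: [180.0, -0.1, -10.4]
contact_force: [-1.3, -0.3, -1.6]
finger_gap: 0.0101
grip_force: 30.0
```

carry_out(motion=[0,0,0,0.05,0,0,0,0,0,0,0,0,0,0])

```text
t: 17.33
eef_pos: [0.4534, 0.0777, 0.2118]
orientation: [180.0, -0.1, -10.4]
contact_force: [-1.6, -0.5, 2.8]
finger_gap: 0.0104
grip_force: 29.8
```

Contact is at about z = 0.212. I'll ease off slightly and slide back.

carry_out(motion=[0,0,0,-0.03,0,0,0,0,0,-0.3,0,0,0,0,0,0,-0.3,0,0,0,0,0,0,-0.3,0,0,0,0,0,0,-0.3,0,0,0,0,0,0,-0.3,0,0,0,0])

```text
t: 17.83
eef_pos: [0.4562, 0.0925, 0.2119]
orientation: [179.9, -0.1, -10.4]
contact_force: [-0.5, -4.9, 4.1]
finger_gap: 0.0104
grip_force: 29.8
```

carry_out(motion=[0,0,-0.4,0,0,0,0,0,0,-0.4,0,0,0,0,0,0,-0.4,0,0,0,0,0,0,-0.4,0,0,0,0])

```text
t: 18.17
eef_pos: [0.459, 0.1083, 0.2118]
orientation: [179.9, -0.1, -10.4]
contact_force: [-0.1, -5.5, 4.6]
finger_gap: 0.0101
grip_force: 29.8
```

carry_out(motion=[0,0,-0.4,0,0,0,0,0,0,-0.4,0,0,0,0,0,0,-0.4,0,0,0,0,0,0,-0.4,0,0,0,0])

```text
t: 18.5
eef_pos: [0.4618, 0.1241, 0.2118]
orientation: [179.9, -0.1, -10.4]
contact_force: [-0.5, -4.7, 5.7]
finger_gap: 0.0105
grip_force: 29.8
```

carry_out(motion=[0,0,-0.1,-0.05,0,0,0,0,0,-0.2,0,0,0,0,0,0,-0.2,0,0,0,0])

```text
t: 18.75
eef_pos: [0.4624, 0.1289, 0.212]
orientation: [179.9, -0.0, -10.4]
contact_force: [-1.1, -2.5, 0.5]
finger_gap: 0.0102
grip_force: 29.9
```

carry_out(motion=[0,0,-0.1,0,0,0,0,0,0,-0.1,0,0,0,0,0,0,0,0,0,0,0])

```text
t: 19.0
eef_pos: [0.4629, 0.1311, 0.212]
orientation: [-180.0, -0.0, -10.4]
contact_force: [-0.4, -0.3, 0.4]
finger_gap: 0.0107
grip_force: 30.0
```

carry_out(motion=[0,0,-0.1,0,0,0,0,0,0,-0.1,0,0,0,0,0,0,0,0,0,0,0])

```text
t: 19.25
eef_pos: [0.4633, 0.133, 0.2121]
orientation: [180.0, -0.0, -10.4]
contact_force: [0.5, -0.1, -0.9]
finger_gap: 0.0106
grip_force: 30.0
```

carry_out(motion=[0,0,-0.1,0,0,0,0,0,0,0,0,0,0,0])

```text
t: 19.42
eef_pos: [0.4635, 0.134, 0.2121]
orientation: [180.0, -0.0, -10.4]
contact_force: [-0.4, -0.0, -0.2]
finger_gap: 0.0104
grip_force: 30.0
```

carry_out(motion=[0,0,-0.1,0,0,0,0,0,0,0,0,0,0,0])

```text
t: 19.58
eef_pos: [0.4636, 0.1348, 0.2121]
orientation: [180.0, -0.0, -10.4]
contact_force: [-0.0, -0.6, -1.4]
finger_gap: 0.0104
grip_force: 30.0
```

carry_out(motion=[0,0,-0.1,0,0,0,0,0,0,0,0,0,0,0])

```text
t: 19.75
eef_pos: [0.4636, 0.135, 0.212]
orientation: [179.8, -0.0, -10.4]
contact_force: [-1.0, -6.4, 0.6]
finger_gap: 0.0102
grip_force: 30.0
```

carry_out(motion=[0,0,-0.1,0,0,0,0,0,0,0,0,0,0,0])

```text
t: 19.92
eef_pos: [0.4637, 0.1351, 0.2121]
orientation: [179.7, -0.0, -10.4]
contact_force: [-3.8, -11.8, 0.8]
finger_gap: 0.0109
grip_force: 30.0
```

```bash
python3 - <<'E'
from h import *
o=get_obs();print(o['contact_force'],o['wrist_torque'],o['eef_pos'],o['orientation'])
s=snapshot("side");cv2.imwrite("pics/s7.png",cv2.resize(s["image"][80:180,250:370],(720,600),interpolation=cv2.INTER_CUBIC)[...,::-1])
E
```

```text
[ -3.75417486 -11.82414832   0.83441471] [-1.81137858  0.58482016 -0.05654617] [0.46366284 0.13506738 0.21206125] [ 1.79719444e+02 -1.54543196e-02 -1.03951279e+01]
```

View pics/s7.png

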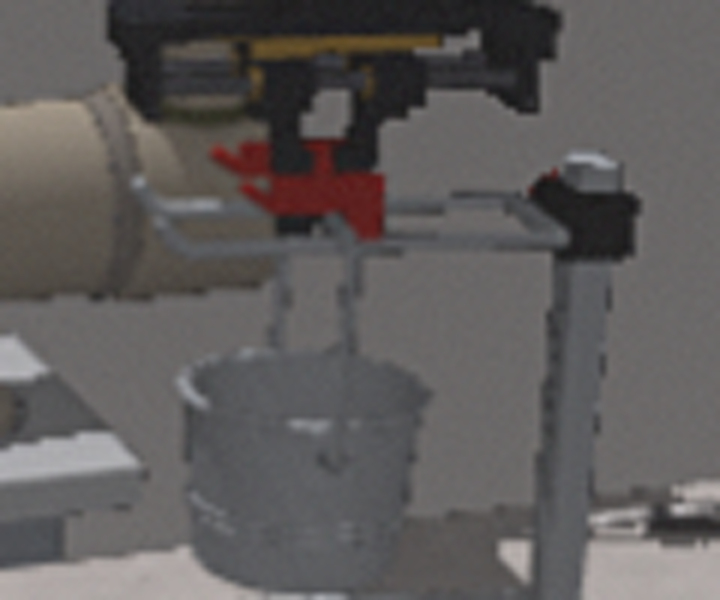

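The side view shows the bar under both keepers, against the stops at about (345,225). The twist at the wrist is near zero, so both stops are touching. I'll ease off, then release slowly.

carry_out(motion=[0,0,0.1,0,0,0,0,0,0,0.05,0,0,0,0,0,0,0,0,0,0,0], force=8)

```text
t: 20.22
eef_pos: [0.4635, 0.135, 0.212]
orientation: [179.9, -0.0, -10.4]
contact_force: [-1.6, -4.9, -1.5]
finger_gap: 0.0114
grip_force: 8.0
```

carry_out(motion=[1.2,0,0,0,0,0,0,1.5,0,0,0,0,0,0,2,0,0,0,0,0,0,3,0,0,0,0,0,0,4,0,0,0,0,0,0,4,0,0,0,0,0,0,4,0,0,0,0,0,0,4,0,0,0,0,0,0])

```text
t: 20.88
eef_pos: [0.4638, 0.1353, 0.2122]
orientation: [180.0, -0.1, -10.4]
contact_force: [-0.1, -1.1, 0.7]
finger_gap: 0.0401
grip_force: 0.0
```

```bash
python3 - <<'E'
from h import *
o=get_obs();print(o['contact_force'],o['eef_pos'],o['finger_gap'],o['grip_force'])
E
```

```text
[-0.07564906 -1.05455539  0.70433001] [0.46378193 0.1352627  0.21216605] 0.04009882119556764 0.0
```

carry_out(motion=[4,0,0,-0.5,0,0,0,4,0,0,-1,0,0,0,4,0,0,-1.5,0,0,0,4,0,0,-2,0,0,0,4,0,0,-2,0,0,0,4,0,0,-2,0,0,0,4,0,0,-2,0,0,0,4,0,0,-2,0,0,0])

```text
t: 21.55
eef_pos: [0.4634, 0.1353, 0.3436]
orientation: [180.0, -0.1, -10.4]
contact_force: [0.7, 0.2, -0.1]
finger_gap: 0.0399
grip_force: 0.0
```

carry_out(motion=[4,0,2,-1,0,0,0,4,0,2.5,0,0,0,0,4,0,2.5,0,0,0,0,4,0,2.5,0,0,0,0,4,0,2.5,0,0,0,0,4,0,2.5,0,0,0,0,4,0,1.5,0,0,0,0,4,0,0,0,0,0,0])

```text
t: 22.22
eef_pos: [0.4345, -0.0241, 0.3526]
orientation: [179.9, -0.1, -10.5]
contact_force: [-0.4, 0.7, -1.1]
finger_gap: 0.0396
grip_force: 0.0
```

```bash
python3 - <<'E'
from h import *
e=np.array([.181,.9835]);f=np.array([-e[1],e[0]])
s=snapshot("side");t=snapshot("top")
a=cv2.resize(s["image"][80:200,250:370],(400,400),interpolation=cv2.INTER_CUBIC);b=cv2.resize(t["image"][195:305,90:200],(400,400),interpolation=cv2.INTER_CUBIC)
cv2.imwrite("pics/f.png",np.hstack([a,b])[...,::-1])
W=cloud(t).reshape(-1,3);m=(W[:,2]>.215)&(W[:,2]<.245);A=W[:,:2]@e-.215;l=W[:,:2]@f+.4307
for lo,hi in((-.025,.025),(-.06,-.045),(.045,.06)):
    k=m&(l>lo)&(l<hi)&(abs(A)<.05);print(k.sum(),np.percentile(A[k],[10,50,90]).round(4) if k.any() else '',np.median(W[k,2]) if k.any() else '')
E
```

```text
154 [-0.0044 -0.0002  0.0047] 0.23333375105747362
31 [-0.003  -0.0009  0.003 ] 0.23077218325173987
31 [-0.0024 -0.0001  0.0037] 0.23178247653406903
```

View pics/f.png

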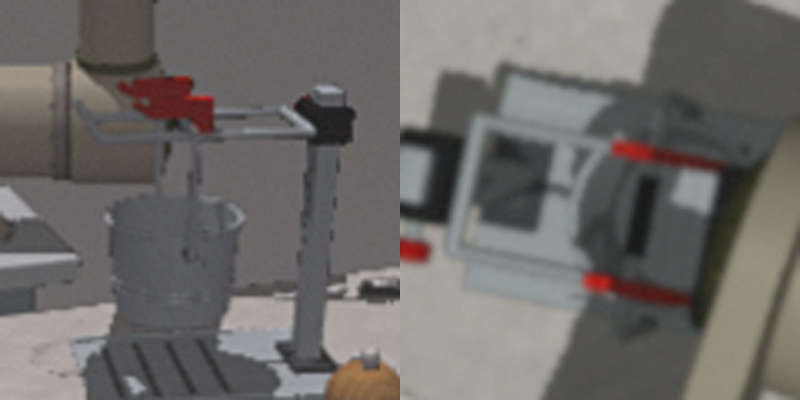

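The bar sits within about 1 mm of home and is level on both sides. The pail hangs freely and the gripper is clear. I'll let it settle, then hand in.

carry_out(motion=[4,0,0,0,0,0,0,4,0,0,0,0,0,0,4,0,0,0,0,0,0,4,0,0,0,0,0,0,4,0,0,0,0,0,0,4,0,0,0,0,0,0,4,0,0,0,0,0,0,4,0,0,0,0,0,0])

```text
t: 22.98
eef_pos: [0.4348, -0.022, 0.3522]
orientation: [180.0, -0.1, -10.4]
contact_force: [-0.3, -0.4, -0.0]
finger_gap: 0.0402
grip_force: 0.0
```

```bash
python3 -c "
from station import *
print(close_job())"
```

```text
the job is handed in; nothing more can be done
None
```

The job is handed in at 23 s (no verdict was returned): the pail hangs by its handle under both keepers, within about 1 mm of home by camera, the gripper is clear of it, and I kept away from the spice jar and timer.

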